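# Push the chair handset home on its charging ledge

## Robot

A 6-joint arm with a two-finger parallel gripper is mounted at the origin on the work surface. World frame = base frame: x ahead of the robot, y to its left, z up, the work surface at z = 0. Lengths are in m, angles in rad, forces in N, time in s.
With the tool pointing down it reaches from about 0.275 to 0.85 m from the base axis. Payload 19 kg.
Tool frame: the origin (TCP) lies between the finger pads; the fingertips stand 19 mm ahead of it and the grasp point (between the pads) is the TCP; z points along the fingers, y is the line along which they close (so a half turn about z gives the same grasp; the last joint's range is limited). The gripper opens to 85 mm and grips with 20 to 120 N. Pads are 22 mm wide; open, the fingers measure 114 mm over their backs; the gripper's body (76 mm by 85 mm) begins 54 mm behind the grasp point. The pads swing forward as they close: fully open they stand 13 mm farther back than shut.
Start: joints at [0.991, 0.15, 1.437, -0, 1.554, -0.134], TCP at [0.248, 0.519, 0.25] pointing down, gripper open.
Joint ranges: [-2.8, 2.8], [-0.68, 2.1], [0.12, 2.68], [-1.39, 4.53], [0.16, 2.79], [-2.81, 2.81]. Speed limits (rad/s): [1.89, 1.89, 2.22, 3.01, 3.01, 3.01].

## Interface

Orientations are given as [roll, pitch, yaw] about the fixed x, y, z axes, in that order (R = Rz(yaw) Ry(pitch) Rx(roll)).
In Python, from workcell import arm gives the robot as it stands.
- The arm moves only by the tool jog_arm, never from a script. Its argument "steps" is a list that holds one entry, the list of rows, each a list of 4 numbers: the shift along the tool's x, y, z in m, then the turn about the tool's z in degrees. In form: [[[x, y, z, roll], ...]]. A call has 1 to 8 rows; each row is the pose to reach, as a shift and turn from the pose commanded when the call began, along the tool's axes at that moment; what a row does not reach only later rows make up. A row lasts 1/10 s, in which the tool goes at most 50 mm and 8.59 degrees, less where a joint would pass 70% of its speed; a pose out of reach is approached as far as the arm can. A call with a gripper value outside its range is refused whole. "fingers" is the opening in per cent of the stroke, from 0 (shut) to 100 (fully open), set as the call begins (left out, the last holds). The fingers move at their own pace and stop on an object; "force" is the grip in N (left out, the last holds). Time passes only in rows, so rows that repeat a pose let the fingers close. It gives the time, the measured TCP pose, the force, the opening and the grip force at its end, in the units of the state.
- arm.state(): the state, without advancing time (a new reading comes with each control period).
- arm.snapshot(name): name is "scene" or "top" or "wrist"; returns the picture (480x640x3 uint8, red, green, blue); there is no depth.
- arm.camera_info(name): a dict with "vfov" (degrees; the focal length in pixels is half the picture's height over the tangent of half this angle, whatever the lens; pixels are square), "cx", "cy" (the principal point, pixels), "k1" (the pictures are not rectified: a ray, as slopes to the right and down, at radius r is drawn at 1 + k1 r^2 times it, then the intrinsics apply), "camera_from_world" (4x4, takes a point from world to camera coordinates); the wrist camera has in their place "tool_from_camera" (4x4, takes a point from camera to tool coordinates, whose origin is the TCP and whose axes are the flange's). Camera axes: x right, y up, looking along -z (the intrinsics and any distortion apply to the point x, -y, -z); pixel columns grow to the right and rows downward; lengths in m; the calibration is good to about 2 mm. A picture is of the moment at which its call begins: read the wrist's pose just before it. camera_info takes no time and is no camera call.
- arm.job_done(): hands the job in; it is judged then, once.
Trained networks look in the newest picture that a camera, given by its name, has taken for a name from the list of things; names that differ only in an ending like _2 or _b are one class to them, and where a whole thing is asked for, a point or a joint stands for the part that bears it (a point fixed in the world has none). Each returns a list of dicts, best first, with "confidence" (0 to 1); they miss things now and then, are a little off and sometimes report something else, mostly with a low value. They report only what shows in the picture. A call takes as long as a camera call. They do not tell look-alikes from the thing itself.
- arm.look_for(camera, label): "point" ([x, y, z] in m, in the coordinates of the camera as it stood for that picture, good to about 4 mm: the middle of the surface that is visible of it).
- arm.outline_of(camera, label): "mask" (480x640 bool, what is visible of it).
- arm.mark_of(camera, label): "point" ([x, y, z] in m, in the coordinates of the camera as it stood for that picture, good to about 4 mm: a listed point, or the origin of a listed thing).
The state is a dict: "t": time; "joint_pos": joint angles; "qd": joint speeds; "joint_torque": joint torques, N m; "ee_pos": TCP position; "tcp_rot": TCP orientation; "wrist_force": force on the tool from outside, world axes, zero at the start; "torque": the same for the moment, N m; "finger_gap": opening from 0.0 (shut) to 1.0 (fully open); "gripper_force": force on a finger pad.
Only numpy, scipy, OpenCV 4.12 (cv2) and the standard library are available. Lean on these libraries where they do the work, as an engineer would, in place of code of your own. Each camera call takes 0.05 s, during which the arm holds its last target. There are 200 camera calls.

## Task

Put the black chair handset on charge by pushing it gently along the table: it should end up lying flat and snug along the blue ledge, with its brass-marked end fully up against the white charger block at the ledge's left end. Use only fingertips or the outside of the fingers: do not grip, lift or carry it, and leave everything else on the table where it is.

Things in the scene. Friction and masses are not known exactly. Their poses are not given: they have to be found in the camera images.
- handset: loose black chair handset (0.15-0.31 kg), 50 mm wide (x), 150 long (y), 28 high; white and grey oblong buttons and a brass strip across its top near the +y end, the charging end. Origin: centre of underside. Lies flat, buttons up, its centre at first 90-120 mm from the ledge face, within 0.45 rad of parallel to it; slides under a few N and turns freely when pushed off-centre.
- handset_head (a point): centre of the handset's brass-marked end face (+y end), 14 mm above its underside
- handset_tail (a point): centre of the handset's other end face (-y end), 14 mm above its underside
- dock: fixed L-shaped charging ledge. Origin: its inner corner, at table height. Blue ledge 22 mm high, 20 thick, y = -310 to +30 mm; inner face is x = 0, free side -x (towards the robot). White charger block 26 mm high at its left end: x -60 to 0, y 0 to 34 mm; its face y = 0 is the stop. Table free but for the handset over x -220 to 0, y -420 to 0 mm.
- home (a point): where the handset's underside centre is when home: 25 mm in front of the ledge face and 75 mm from the charger's face, at table height; axes as dock's, so at home the handset's axes match them
- mug: blue ceramic cup, 76 mm across, 90 mm high, origin under its centre; leave alone
- candle: jar candle with a wooden lid, 68 mm across, 80 mm high, origin under its centre; leave alone
- pot: small terracotta pot, 72 mm across, 80 mm high, origin under its centre; leave alone
- tv_remote: grey TV remote control with small round keys, 40 x 150 x 20 mm, long along its y, origin under its centre; not the handset, leave alone
- glasses_case: red-brown spectacles case, 60 x 155 x 36 mm, long along its y, origin under its centre; leave alone
- coaster: square cork coaster, 100 x 100 x 6 mm, origin under its centre; leave alone
Mind the look-alikes: they are no part of the job. Leave any turquoise look-alike of the handset alone.

How it is judged:
At the end, for the whole second after the job is handed in: The handset lies flat on the table at rest, both ends of its long side within 5 mm of the ledge's face, and its brass-marked end within 5 mm of the charger block (y of handset_head in the frame of dock between -0.005 and 0.004 m and x of handset_head in the frame of dock between -0.03 and -0.02 m and x of handset_tail in the frame of dock between -0.03 and -0.02 m and height (world z) of handset below 0.004 m and angle between handset's own z axis and vertical below 0.06 rad and linear speed of handset below 0.01 m/s); the robot touches nothing.
It fails at once if the handset is lifted, carried or tipped (height (world z) of handset above 0.01 m or angle between handset's own z axis and vertical above 0.25 rad).
It fails at once if the handset is gripped or pressed hard (over 30 N by the fingers) (contact force between the fingers and handset above 30 N).
It fails at once if something else on the table is moved by more than 20 mm (distance of any of mug, candle, pot, tv_remote, glasses_case, coaster from where it was at the start of the episode above 0.02 m).
It also fails if it takes over 64 s, if anything falls off the work surface, if the arm or the gripper's body presses on something with over 40 N, if the wrist force passes 120 N, or if a joint passes its speed limit or range.

## Working session

There is one attempt and no reset: what is moved stays moved. The work goes in short steps, Python scripts to look and compute and a tool call to move; the robot and the scene stay as the last step left them, time stands still between calls to the robot, and variables do not carry over. Pictures are saved under pics/ and viewed, at most 10 in all, crops included, and the job is handed in when it is done.

Besides the shell and the picture viewer there is one more tool, called after "Call:" as name(argument=value, ...) on one line, values as JSON. jog_arm: Moves the arm, as the interface text tells. Its arguments: {"type":"object","properties":{"steps":{"type":"array"},"fingers":{"type":"number"},"force":{"type":"number"}},"required":["steps"]}

```bash
mkdir -p pics; cat > h.py <<'E'
import numpy as np, cv2
from workcell import arm
def snap(c,n):
    im=arm.snapshot(c); cv2.imwrite(f'pics/{n}.png',cv2.cvtColor(im,cv2.COLOR_RGB2BGR)); return im
def w(c,p):
    M=np.linalg.inv(np.array(arm.camera_info(c)['camera_from_world'])); return (M@np.r_[p,1])[:3]
def pix2w(c,u,v,z):
    i=arm.camera_info(c); f=240/np.tan(np.radians(i['vfov'])/2); K=np.array([[f,0,i['cx']],[0,f,i['cy']],[0,0,1.]])
    q=cv2.undistortPoints(np.array([[[u,v]]],float),K,np.array([i['k1'],0,0,0.]))[0,0] if 0 else None
    d=np.array([(u-i['cx'])/f,(v-i['cy'])/f]); s=d.copy()
    for _ in range(30): s=d/(1+i['k1']*(s@s))
    M=np.linalg.inv(np.array(i['camera_from_world'])); r=M[:3,:3]@np.array([s[0],-s[1],-1]); o=M[:3,3]
    return o+r*(z-o[2])/r[2]
def w2pix(c,p):
    i=arm.camera_info(c); f=240/np.tan(np.radians(i['vfov'])/2); q=np.array(i['camera_from_world'])@np.r_[p,1]
    s=np.array([q[0],-q[1]])/-q[2]; s=s*(1+i['k1']*(s@s)); return s*f+[i['cx'],i['cy']]
E
python3 - <<'E'
from h import *
np.set_printoptions(precision=4,suppress=True)
print(arm.state())
for c in('top','scene'):
    snap(c,c+'0')
    for l in ['handset','handset_head','handset_tail','dock','home']:
        print(c,l,[(np.round(w(c,d['point']),4),round(d['confidence'],2)) for d in arm.mark_of(c,l)])
E
```

```text
{'t': 0.0, 'joint_pos': array([ 0.991 ,  0.151 ,  1.438 , -0.    ,  1.5538, -0.134 ]), 'qd': array([-0.0002,  0.0001,  0.001 ,  0.0001, -0.0001, -0.0006]), 'joint_torque': array([ -0.0018, -71.3063, -57.0866,  -0.0003,   0.009 ,   0.    ]), 'ee_pos': array([0.2478, 0.5186, 0.2497]), 'tcp_rot': array([-3.1404, -0.0002,  2.6958]), 'wrist_force': array([ 0.3216,  0.4075, -0.0058]), 'torque': array([-0.0035,  0.0132,  0.0049]), 'gripper_force': 0.0, 'finger_gap': 0.9983089239044518}
top handset [(array([ 0.3856, -0.0011, -0.0004]), 0.93), (array([ 0.5136, -0.1597,  0.0043]), 0.67)]
top handset_head [(array([0.3543, 0.0676, 0.0172]), 0.93), (array([ 0.5484, -0.0913,  0.0143]), 0.64)]
top handset_tail [(array([ 0.4847, -0.226 ,  0.0153]), 0.59)]
top dock [(array([ 0.6251,  0.0696, -0.0006]), 0.84)]
top home [(array([ 0.5933, -0.0081,  0.0007]), 0.89)]
scene handset [(array([ 0.5116, -0.1564, -0.0004]), 0.94), (array([ 0.3846,  0.0043, -0.0027]), 0.74)]
scene handset_head [(array([0.3533, 0.0691, 0.0104]), 0.92), (array([ 0.5395, -0.0923,  0.0132]), 0.88), (array([0.4228, 0.2453, 0.0024]), 0.47)]
scene handset_tail [(array([ 0.4222, -0.0594,  0.0135]), 0.95), (array([ 0.4825, -0.2183,  0.0129]), 0.9), (array([ 0.5891, -0.0012,  0.0037]), 0.52)]
scene dock [(array([0.6234, 0.0691, 0.0026]), 0.71)]
scene home [(array([ 0.5888, -0.0012, -0.001 ]), 0.92)]
```

View pics/top0.png

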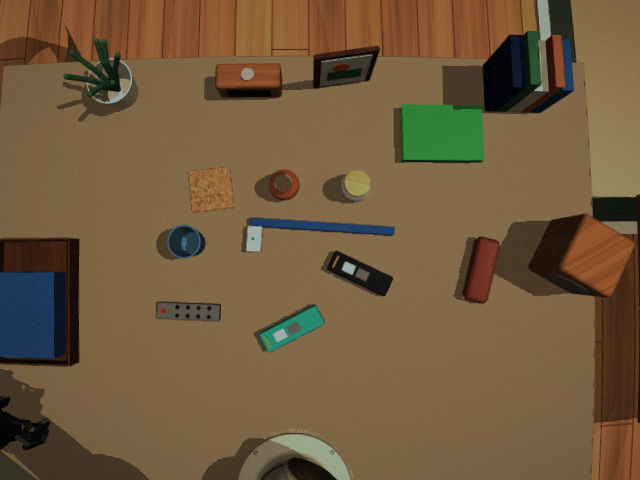

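View pics/scene0.png

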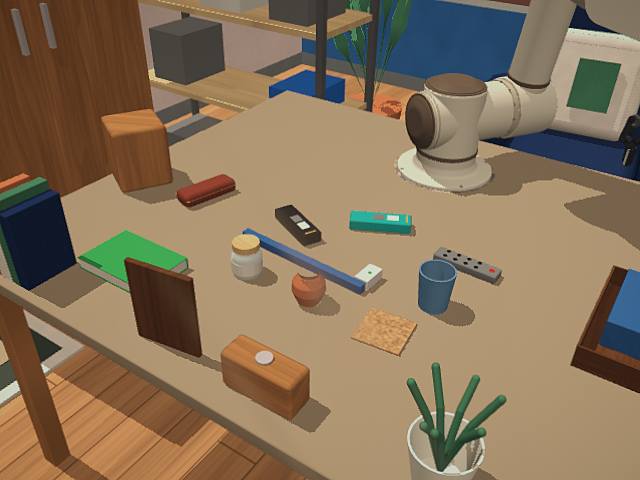

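The black handset lies right of centre at pixel (360,273), with its brass end at the upper left (333,260). The turquoise look-alike is at (291,328). The ledge runs from (250,222) to (394,231), with the white block at (254,238). Next I'll measure these accurately.

```bash
cat >> h.py <<'E'
def rect(c,m,z):
    m=m.astype(np.uint8); n,l,s,_=cv2.connectedComponentsWithStats(m); k=1+np.argmax(s[1:,4]); 
    ct=max(cv2.findContours((l==k).astype(np.uint8),cv2.RETR_EXTERNAL,cv2.CHAIN_APPROX_NONE)[0],key=cv2.contourArea)[:,0]
    P=np.array([pix2w(c,u,v,z)[:2] for u,v in ct]); return P,cv2.minAreaRect((P*1000).astype(np.float32))
E
python3 - <<'E'
from h import *
np.set_printoptions(precision=4,suppress=True)
im=cv2.imread('pics/top0.png').astype(int)
b,g,r=im[...,0],im[...,1],im[...,2]
V,U=np.mgrid[:480,:640]
blue=(b>r+40)&(U>235)&(U<410)&(V>210)&(V<245)
print('ledge',rect('top',blue,.022)[1])
wh=(r>130)&(b>120)&(U>240)&(U<265)&(V>220)&(V<256)
print('white',rect('top',wh,.026)[1])
P,re=rect('top',wh,.026); print(cv2.boxPoints(re))
arm.snapshot('top')
for d in arm.outline_of('top','handset'):
    P,re=rect('top',d['mask'],.02); print(d['confidence'],re)
    print(cv2.boxPoints(re))
P,re=rect('top',blue,.022);print(cv2.boxPoints(re))
i=arm.camera_info('top'); print(np.linalg.inv(np.array(i['camera_from_world']))[:3,3])
E
```

```text
ledge ((624.6376342773438, -70.45075988769531), (336.53466796875, 18.679737091064453), 86.00320434570312)
white ((596.1358642578125, 88.08978271484375), (31.59220314025879, 56.885650634765625), 85.88603210449219)
[[566.6331  74.3749]
 [623.3721  70.2939]
 [625.6386 101.8047]
 [568.8996 105.8857]]
0.93 ((515.3299560546875, -157.76034545898438), (150.00643920898438, 51.27043151855469), 64.57188415527344)
[[ 459.9734 -214.4904]
 [ 506.277  -236.5048]
 [ 570.6865 -101.0303]
 [ 524.3829  -79.0159]]
0.64 ((387.3434143066406, 1.3272628784179688), (54.50520706176758, 153.03082275390625), 27.666593551635742)
[[327.6787  56.4402]
 [398.7348 -79.0938]
 [447.0081 -53.7856]
 [375.952   81.7483]]
[[ 603.5922 -237.6579]
 [ 622.2264 -238.9598]
 [ 645.6831   96.7563]
 [ 627.0488   98.0583]]
[ 0.5359 -0.0378  1.2009]
```

Call:
jog_arm(steps=[[[-0.477,-0.495,0,0],[-0.477,-0.495,0,0],[-0.477,-0.495,0,0],[-0.477,-0.495,0,0],[-0.477,-0.495,0,0],[-0.477,-0.495,0,0],[-0.477,-0.495,0,0],[-0.477,-0.495,0,0]]], fingers=100)

```text
t: 1.5
ee_pos: [0.3742, 0.1373, 0.2506]
tcp_rot: [3.141, 0.001, 2.696]
wrist_force: [1.3, 0.4, 0.4]
finger_gap: 0.993
gripper_force: 0.0
```

Call:
jog_arm(steps=[[[-0.195,-0.2,0,0],[-0.195,-0.2,0,0],[-0.195,-0.2,0,0],[-0.195,-0.2,0,0],[-0.195,-0.2,0,0],[-0.195,-0.2,0,0],[-0.195,-0.2,0,0],[-0.195,-0.2,0,0]]])

```text
t: 2.3
ee_pos: [0.4638, -0.1256, 0.2501]
tcp_rot: [3.142, -0.001, 2.694]
wrist_force: [0.9, -0.0, -0.3]
finger_gap: 0.997
gripper_force: 0.0
```

Call:
jog_arm(steps=[[[-0.004,-0.007,0.04,0],[-0.004,-0.007,0.08,0],[-0.004,-0.007,0.12,0],[-0.004,-0.007,0.16,0],[-0.004,-0.007,0.19,0],[-0.004,-0.007,0.2,0],[-0.004,-0.007,0.2,0],[-0.004,-0.007,0.2,0]]])

```text
t: 3.1
ee_pos: [0.4652, -0.1333, 0.0519]
tcp_rot: [-3.142, 0.002, 2.696]
wrist_force: [0.1, 0.4, 0.8]
finger_gap: 1.001
gripper_force: 0.0
```

Call:
jog_arm(steps=[[[0,0,0.008,0],[0,0,0.014,0],[0,0,0.02,0],[0,0,0.025,0],[0,0,0.025,0]]])

```text
t: 3.6
ee_pos: [0.4641, -0.1332, 0.0246]
tcp_rot: [-3.141, -0.001, 2.696]
wrist_force: [-0.6, 0.8, 1.0]
finger_gap: 1.003
gripper_force: 0.0
```

```bash
python3 - <<'E'
from h import *
im=snap('scene','s1'); cv2.imwrite('pics/s1c.png',cv2.resize(im[130:330,180:420,::-1],None,fx=3,fy=3)); print(arm.state()['ee_pos'],arm.state()['wrist_force'])
E
```

```text
[ 0.46429279 -0.13332782  0.02498236] [-0.43867454 -0.53200152  0.37666871]
```

View pics/s1c.png

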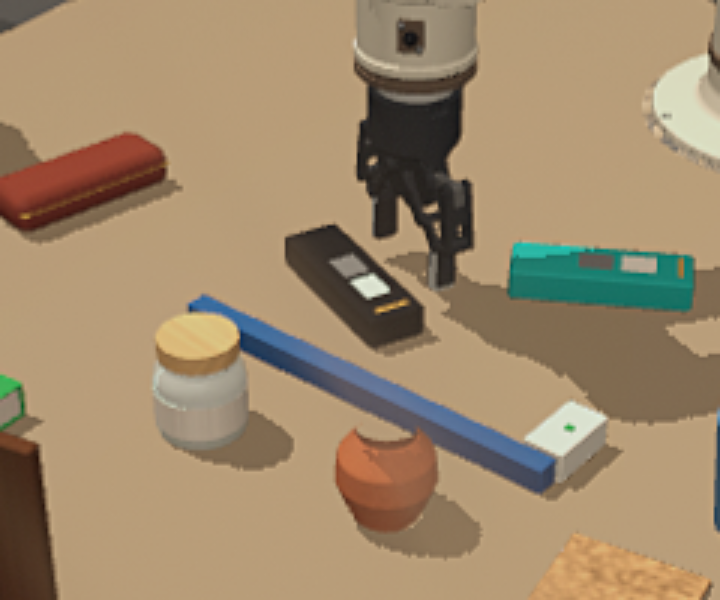

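The fingers are beside the handset and clear of the turquoise one. I'm starting the push.

Call:
jog_arm(steps=[[[-0.005,0,0,0],[-0.01,0,0,0],[-0.014,0,0,0],[-0.018,0,0,0],[-0.021,0,0,0],[-0.024,0,0,0],[-0.027,0,0,0],[-0.03,0,0,0]]])

```text
t: 4.45
ee_pos: [0.4917, -0.1463, 0.0253]
tcp_rot: [-3.141, -0.0, 2.696]
wrist_force: [-1.8, 0.3, 0.7]
finger_gap: 0.997
gripper_force: 1.1
```

```bash
cat >> h.py <<'E'
O=np.array([.6245,.069]); A=np.radians(-4.0); X=np.array([np.cos(A),np.sin(A)]); Y=np.array([-np.sin(A),np.cos(A)])
def dk(p): d=np.array(p[:2])-O; return np.round([d@X,d@Y],4)
def rep():
    s=arm.state(); print('t',s['t'],'tcp dock',dk(s['ee_pos']),'z',s['ee_pos'][2].round(4),'yaw rel',np.degrees(s['tcp_rot'][2]-A).round(1),'F',s['wrist_force'].round(1))
    arm.snapshot('top'); print('now',arm.state()['wrist_force'].round(1))
    for l in ['handset','handset_head','handset_tail']:
        print(l,[(dk(w('top',d['point'])),round(d['confidence'],2)) for d in arm.mark_of('top',l) if np.hypot(*(w('top',d['point'])[:2]-[.385,0]))>.1])
    for d in arm.outline_of('top','handset'):
        P,re=rect('top',d['mask'],.024)
        c=np.array(re[0])/1000
        if np.hypot(*(c-[.387,.001]))>.05: print('outline c',dk(c),re[1],re[2], 'corners',[dk(q/1000).tolist() for q in cv2.boxPoints(re)])
E
python3 -c "
from h import *
rep()"
```

```text
t 4.45 tcp dock [-0.1175 -0.2241] z 0.0253 yaw rel 158.5 F [-1.8  0.3  0.7]
now [ 0.1 -0.1 -0.4]
handset []
handset_head [(array([-0.0558, -0.1713]), 0.53), (array([-0.0502,  0.1651]), 0.33)]
handset_tail []
outline c [ 0.1003 -0.0423] (66.91655731201172, 66.55294799804688) 44.656856536865234 corners [[0.0532, -0.0454], [0.1032, -0.0894], [0.1474, -0.0391], [0.0974, 0.0048]]
outline c [-0.0529 -0.1721] (11.856210708618164, 41.398414611816406) 46.89408493041992 corners [[-0.0727, -0.1636], [-0.0406, -0.1898], [-0.0331, -0.1806], [-0.0653, -0.1544]]
```

Call:
jog_arm(steps=[[[-0.004,0.002,0,-2.7],[-0.0075,0.003,0,-5.4],[-0.011,0.0045,0,-8.1],[-0.015,0.006,0,-10.8],[-0.019,0.0075,0,-13.5],[-0.0225,0.009,0,-16.2],[-0.026,0.0105,0,-18.9],[-0.03,0.012,0,-21.5]]])

```text
t: 5.5
ee_pos: [0.5237, -0.1485, 0.0253]
tcp_rot: [-3.141, -0.0, 3.073]
wrist_force: [-1.5, -0.2, 1.0]
finger_gap: 1.003
gripper_force: 0.7
```

```bash
python3 -c "
from h import *
rep()
im=snap('scene','s2'); cv2.imwrite('pics/s2c.png',cv2.resize(im[130:330,180:420,::-1],None,fx=3,fy=3))"
```

```text
t 5.5 tcp dock [-0.0853 -0.224 ] z 0.0253 yaw rel 180.1 F [-1.5 -0.2  1. ]
now [-0.6  0.1 -0.4]
handset []
handset_head [(array([-0.0459, -0.1538]), 0.54), (array([0.0861, 0.131 ]), 0.36)]
handset_tail []
outline c [-0.0416 -0.1569] (11.847566604614258, 36.31904602050781) 83.29528045654297 corners [[-0.0601, -0.1619], [-0.0238, -0.1637], [-0.0232, -0.1518], [-0.0595, -0.1501]]
```

View pics/s2c.png

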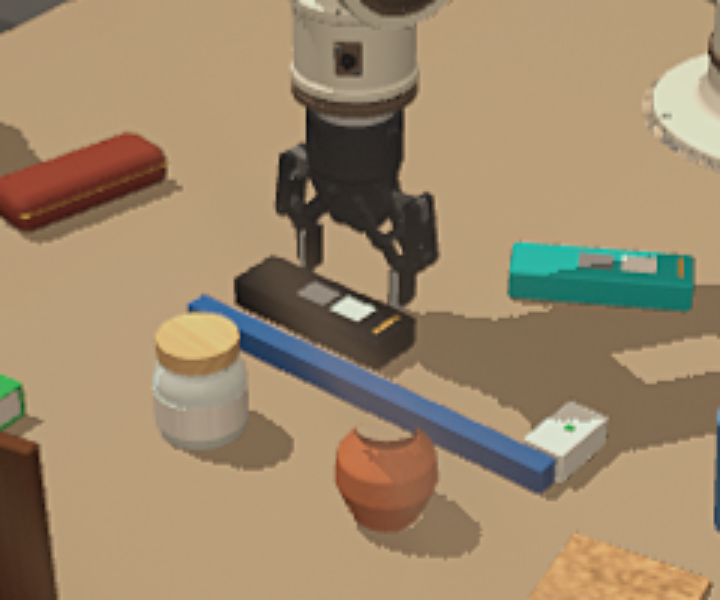

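The handset is now parallel to the ledge and about 20 mm off it. I'll push it in, slowing near contact.

Call:
jog_arm(steps=[[[-0.003,0,0,0],[-0.006,0,0,0],[-0.009,0,0,0],[-0.012,0,0,0],[-0.015,0,0,0],[-0.017,0,0,0],[-0.018,0,0,0],[-0.019,0,0,0]]])

```text
t: 6.6
ee_pos: [0.5428, -0.1498, 0.0253]
tcp_rot: [-3.142, -0.0, 3.071]
wrist_force: [-0.6, 0.7, 1.3]
finger_gap: 0.999
gripper_force: 0.8
```

Call:
jog_arm(steps=[[[-0.001,0,0,0],[-0.002,0,0,0]]])

```text
t: 6.8
ee_pos: [0.5448, -0.1499, 0.0253]
tcp_rot: [-3.142, -0.0, 3.071]
wrist_force: [-1.7, 0.3, 0.0]
finger_gap: 1.003
gripper_force: 0.6
```

Call:
jog_arm(steps=[[[-0.001,0,0,0],[-0.001,0,0,0]]])

```text
t: 7.0
ee_pos: [0.5459, -0.15, 0.0253]
tcp_rot: [-3.141, 0.0, 3.071]
wrist_force: [-0.9, 0.0, 0.5]
finger_gap: 1.0
gripper_force: 0.0
```

Call:
jog_arm(steps=[[[-0.001,0,0,0],[-0.001,0,0,0]]])

```text
t: 7.2
ee_pos: [0.5468, -0.1501, 0.0253]
tcp_rot: [-3.142, 0.0, 3.071]
wrist_force: [-0.1, 0.3, -0.1]
finger_gap: 1.001
gripper_force: 0.1
```

Call:
jog_arm(steps=[[[-0.001,0,0,0],[-0.001,0,0,0]]])

```text
t: 7.4
ee_pos: [0.5478, -0.1501, 0.0253]
tcp_rot: [-3.141, 0.0, 3.071]
wrist_force: [-0.3, 0.5, 0.1]
finger_gap: 0.996
gripper_force: 0.3
```

Call:
jog_arm(steps=[[[-0.0005,0,0,0],[-0.0005,0,0,0]]])

```text
t: 7.6
ee_pos: [0.5482, -0.1502, 0.0253]
tcp_rot: [-3.142, -0.0, 3.071]
wrist_force: [-1.5, 0.0, 0.7]
finger_gap: 1.0
gripper_force: 0.7
```

Call:
jog_arm(steps=[[[0.01,0,0,0],[0.025,0,0,0],[0.025,0,-0.04,0],[0.025,-0.04,-0.07,0],[0.025,-0.08,-0.07,0],[0.025,-0.114,-0.07,0],[0.0,-0.114,-0.07,0],[0.0,-0.114,-0.07,0]]], fingers=0)

```text
t: 8.4
ee_pos: [0.541, -0.265, 0.0953]
tcp_rot: [-3.141, 0.001, 3.07]
wrist_force: [-0.4, 0.8, 0.1]
finger_gap: -0.002
gripper_force: 0.0
```

```bash
python3 -c "
from h import *
rep()
im=snap('top','t3'); cv2.imwrite('pics/t3c.png',cv2.resize(im[190:310,230:430,::-1],None,fx=4,fy=4))"
```

```text
t 8.4 tcp dock [-0.06  -0.339] z 0.0953 yaw rel 179.9 F [-0.4  0.8  0.1]
now [-0.1 -0.1 -0.8]
handset [(array([-0.0263, -0.2253]), 0.75), (array([-0.0242, -0.0768]), 0.24)]
handset_head [(array([-0.0219, -0.153 ]), 0.97), (array([0.0859, 0.1292]), 0.44), (array([-0.0226, -0.0747]), 0.36)]
handset_tail [(array([-0.0231, -0.3021]), 0.75)]
outline c [-0.0254 -0.2257] (151.14459228515625, 51.867637634277344) 85.81694793701172 corners [[-0.0515, -0.3012], [0.0003, -0.3014], [0.0008, -0.1502], [-0.0511, -0.1501]]
```

View pics/t3c.png

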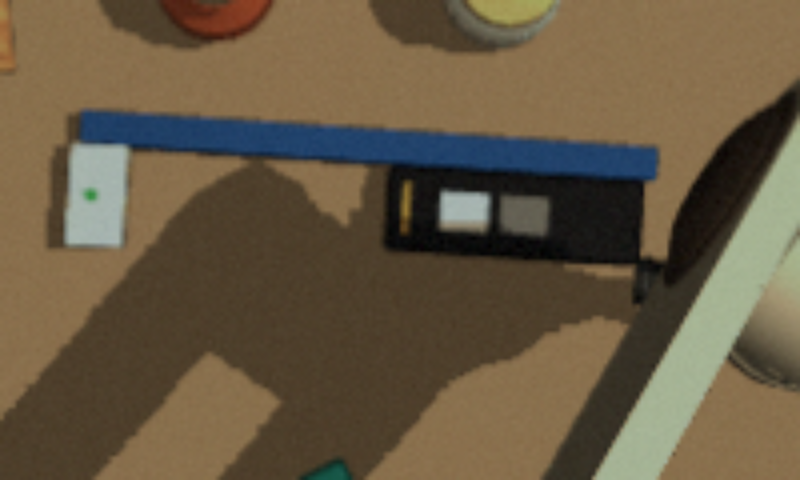

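The handset is snug along the ledge with its tail at dock y ≈ -0.300, about 150 mm from the charger. Next I'll go behind the tail.

Call:
jog_arm(steps=[[[-0.032,0,0,0],[-0.032,0,0.02,0],[-0.032,0,0.045,0],[-0.032,0,0.06,0],[-0.032,0,0.066,0],[-0.032,0,0.066,0]]])

```text
t: 9.3
ee_pos: [0.5718, -0.2659, 0.029]
tcp_rot: [3.141, -0.001, 3.071]
wrist_force: [0.0, 1.0, 0.2]
finger_gap: 0.004
gripper_force: 0.0
```

Call:
jog_arm(steps=[[[0,0.006,0,0],[0,0.012,0,0],[0,0.017,0,0],[0,0.021,0,0],[0,0.025,0,0],[0,0.029,0,0],[0,0.034,0,0],[0,0.039,0,0]]])

```text
t: 10.1
ee_pos: [0.5749, -0.2271, 0.0295]
tcp_rot: [-3.141, 0.0, 3.071]
wrist_force: [-0.3, -3.2, 2.7]
finger_gap: -0.002
gripper_force: 1.8
```

Call:
jog_arm(steps=[[[0,0.006,0,0],[0,0.012,0,0],[0,0.018,0,0],[0,0.024,0,0],[0,0.03,0,0],[0,0.036,0,0],[0,0.042,0,0],[0,0.048,0,0]]])

```text
t: 10.9
ee_pos: [0.5782, -0.1788, 0.0293]
tcp_rot: [-3.141, -0.0, 3.071]
wrist_force: [-0.7, -3.5, 2.4]
finger_gap: -0.002
gripper_force: 1.7
```

```bash
python3 -c "
from h import *
rep()
im=snap('scene','s4'); cv2.imwrite('pics/s4c.png',cv2.resize(im[130:330,180:420,::-1],None,fx=3,fy=3))"
```

```text
t 10.9 tcp dock [-0.0289 -0.2505] z 0.0293 yaw rel 180.0 F [-0.7 -3.5  2.4]
now [ 1.3 -0.2  0.4]
handset [(array([-0.0283, -0.1583]), 0.91)]
handset_head [(array([-0.0231, -0.09  ]), 0.71), (array([ 0.1045, -0.0423]), 0.28)]
handset_tail []
outline c [-0.0242 -0.1376] (102.6816177368164, 52.001956939697266) 87.69376373291016 corners [[-0.0487, -0.1897], [0.0033, -0.1881], [0.0003, -0.0855], [-0.0517, -0.087]]
```

View pics/s4c.png

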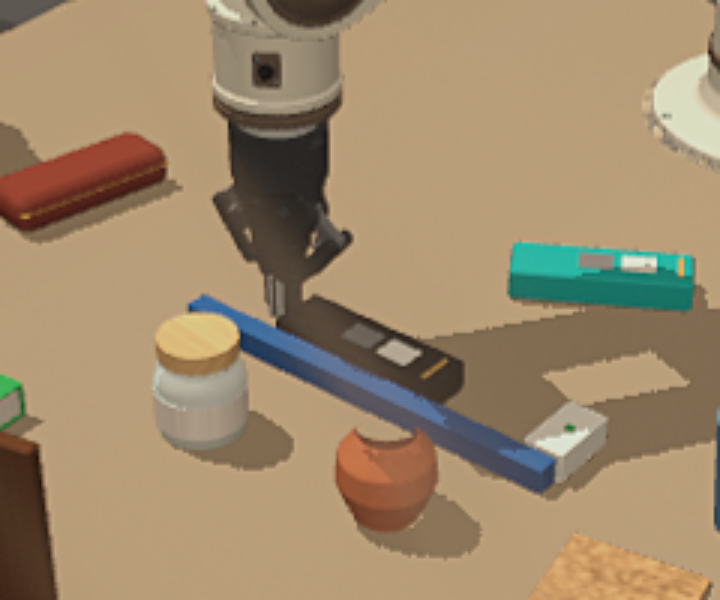

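The handset slides well along the ledge under about 3 N. Its head is at dock y ≈ -0.086, so I'll continue.

Call:
jog_arm(steps=[[[0,0.006,0,0],[0,0.012,0,0],[0,0.018,0,0],[0,0.024,0,0],[0,0.03,0,0],[0,0.036,0,0],[0,0.042,0,0],[0,0.048,0,0]]])

```text
t: 12.0
ee_pos: [0.5816, -0.1309, 0.0293]
tcp_rot: [-3.141, -0.0, 3.071]
wrist_force: [0.6, -1.4, -0.5]
finger_gap: -0.002
gripper_force: 0.5
```

Call:
jog_arm(steps=[[[0,0.005,0,0],[0,0.01,0,0],[0,0.015,0,0],[0,0.02,0,0],[0,0.024,0,0],[0,0.027,0,0],[0,0.029,0,0],[0,0.031,0,0]]])

```text
t: 12.8
ee_pos: [0.5838, -0.1004, 0.0293]
tcp_rot: [-3.141, -0.0, 3.071]
wrist_force: [0.1, -1.3, -0.5]
finger_gap: -0.002
gripper_force: 0.6
```

```bash
python3 -c "
from h import *
rep()
im=snap('top','t5'); cv2.imwrite('pics/t5c.png',cv2.resize(im[190:310,230:430,::-1],None,fx=4,fy=4))"
```

```text
t 12.8 tcp dock [-0.0288 -0.1719] z 0.0293 yaw rel 180.0 F [ 0.1 -1.3 -0.5]
now [ 0.6  0.3 -0.4]
handset [(array([-0.0243, -0.0836]), 0.67)]
handset_head [(array([-0.0235, -0.0117]), 0.61)]
handset_tail [(array([-0.209 ,  0.1616]), 0.49)]
outline c [-0.0245 -0.0438] (70.02311706542969, 51.348453521728516) 89.7092514038086 corners [[-0.0478, -0.0804], [0.0034, -0.077], [-0.0011, -0.0072], [-0.0523, -0.0105]]
outline c [-0.2623 -0.0283] (52.83734893798828, 28.45102310180664) 8.439102172851562 corners [[-0.2912, -0.0201], [-0.2851, -0.0479], [-0.2335, -0.0365], [-0.2396, -0.0087]]
```

View pics/t5c.png

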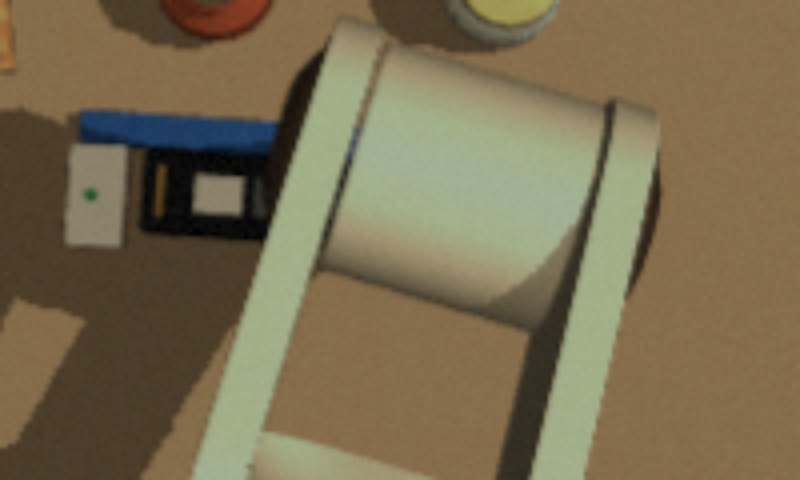

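The head is about 8 mm short of the charger. I'll creep in.

Call:
jog_arm(steps=[[[0,0.002,0,0],[0,0.004,0,0],[0,0.005,0,0],[0,0.006,0,0]]])

```text
t: 13.5
ee_pos: [0.5842, -0.0944, 0.0293]
tcp_rot: [-3.141, -0.0, 3.071]
wrist_force: [-0.0, -1.3, -0.1]
finger_gap: 0.003
gripper_force: 0.8
```

Call:
jog_arm(steps=[[[0,0.001,0,0],[0,0.001,0,0]]])

```text
t: 13.7
ee_pos: [0.5843, -0.0934, 0.0293]
tcp_rot: [-3.142, 0.0, 3.071]
wrist_force: [0.3, -0.3, 0.3]
finger_gap: -0.001
gripper_force: 0.1
```

Call:
jog_arm(steps=[[[0,0.0005,0,0],[0,0.0005,0,0]]])

```text
t: 13.9
ee_pos: [0.5843, -0.093, 0.0293]
tcp_rot: [-3.141, -0.0, 3.071]
wrist_force: [0.1, -1.3, 1.1]
finger_gap: -0.001
gripper_force: 0.4
```

Call:
jog_arm(steps=[[[0,0.0005,0,0],[0,0.0005,0,0]]])

```text
t: 14.1
ee_pos: [0.5844, -0.0925, 0.0293]
tcp_rot: [-3.141, -0.0, 3.071]
wrist_force: [-0.6, -0.6, 0.4]
finger_gap: -0.001
gripper_force: 0.7
```

Call:
jog_arm(steps=[[[0,0.0005,0,0],[0,0.0005,0,0]]])

```text
t: 14.3
ee_pos: [0.5844, -0.092, 0.0293]
tcp_rot: [-3.141, -0.0, 3.071]
wrist_force: [0.0, -0.9, 0.2]
finger_gap: 0.002
gripper_force: 0.7
```

Call:
jog_arm(steps=[[[0,0.0005,0,0],[0,0.0005,0,0]]])

```text
t: 14.5
ee_pos: [0.5844, -0.0915, 0.0293]
tcp_rot: [-3.142, -0.0, 3.071]
wrist_force: [0.9, -1.4, 0.8]
finger_gap: -0.0
gripper_force: 0.7
```

Call:
jog_arm(steps=[[[0,0.0005,0,0],[0,0.0005,0,0]]])

```text
t: 14.7
ee_pos: [0.5845, -0.0911, 0.0293]
tcp_rot: [-3.141, -0.0, 3.071]
wrist_force: [-0.2, -2.3, 0.2]
finger_gap: -0.003
gripper_force: 0.9
```

Call:
jog_arm(steps=[[[0,0.0005,0,0],[0,0.0005,0,0]]])

```text
t: 14.9
ee_pos: [0.5846, -0.0909, 0.0293]
tcp_rot: [-3.141, 0.0, 3.071]
wrist_force: [0.3, -5.3, -1.1]
finger_gap: 0.005
gripper_force: 2.8
```

Call:
jog_arm(steps=[[[0,0.0005,0,0],[0,0.0005,0,0]]])

```text
t: 15.1
ee_pos: [0.5847, -0.0908, 0.0294]
tcp_rot: [-3.14, 0.001, 3.071]
wrist_force: [0.9, -9.6, -0.1]
finger_gap: -0.002
gripper_force: 4.6
```

Call:
jog_arm(steps=[[[0,0.0005,0,0],[0,0.0005,0,0]]])

```text
t: 15.3
ee_pos: [0.5848, -0.0907, 0.0295]
tcp_rot: [-3.14, 0.001, 3.071]
wrist_force: [0.1, -13.6, -0.2]
finger_gap: -0.0
gripper_force: 6.3
```

The push force rose to 13.6 N, so the handset is firmly against the charger. I'm backing off to check it.

Call:
jog_arm(steps=[[[0,-0.003,0,0],[0,-0.012,0,0],[0,-0.03,0,0],[0,-0.03,-0.04,0],[0,-0.06,-0.08,0],[0.03,-0.1,-0.11,0],[0.07,-0.14,-0.11,0],[0.11,-0.18,-0.11,0]]])

```text
t: 16.1
ee_pos: [0.4761, -0.2501, 0.1401]
tcp_rot: [-3.14, 0.002, 3.071]
wrist_force: [0.9, -0.8, -0.2]
finger_gap: -0.0
gripper_force: 0.0
```

Call:
jog_arm(steps=[[[0.04,-0.03,0,0],[0.08,-0.06,0,0],[0.08,-0.06,0,0]]])

```text
t: 16.4
ee_pos: [0.3891, -0.3056, 0.1392]
tcp_rot: [-3.141, -0.001, 3.066]
wrist_force: [1.5, 0.1, 0.2]
finger_gap: 0.001
gripper_force: 0.0
```

```bash
python3 -c "
from h import *
rep()
im=snap('top','t6'); cv2.imwrite('pics/t6c.png',cv2.resize(im[190:310,230:430,::-1],None,fx=4,fy=4))"
```

```text
t 16.4 tcp dock [-0.2087 -0.3901] z 0.1392 yaw rel 179.7 F [1.5 0.1 0.2]
now [ 0.7 -0.5 -0.1]
handset [(array([-0.0249, -0.0742]), 0.65)]
handset_head [(array([-0.0229, -0.0013]), 0.88)]
handset_tail [(array([-0.0205, -0.1525]), 0.89)]
outline c [-0.024  -0.0737] (149.90545654296875, 50.501136779785156) 85.77793884277344 corners [[-0.0496, -0.1485], [0.0009, -0.1487], [0.0015, 0.0012], [-0.049, 0.0014]]
```

View pics/t6c.png

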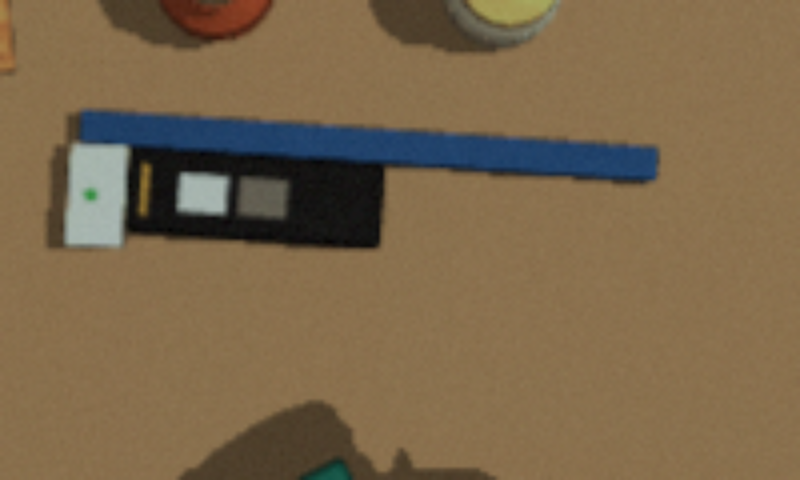

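The handset is parallel to and snug along the ledge, with its brass end against the charger. The outline centre reads (-24,-74) mm against home at (-25,-75), and the arm is clear.

```bash
python3 -c "
from workcell import arm
print(arm.job_done())"
```

```text
the job is handed in; nothing more can be done
None
```

I pushed the black handset flat along the blue ledge, brass end against the charger block, and handed the job in; the last camera check put it about 1 mm from home with the arm clear, but no verdict came back.

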